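# Fetch the plane from behind the bottle and tin

### The arm

A 6-joint arm with a two-finger parallel gripper is mounted at the origin on the work surface. World frame = base frame: x ahead of the robot, y to its left, z up, the work surface at z = 0. Lengths are in m, angles in rad, forces in N, time in s.
With the tool pointing down it reaches from about 0.35 to 0.775 m from the base axis. Payload 7.3 kg.
Tool frame: the origin (TCP) lies at the centre of the arm's flange, where the gripper is bolted on; the fingertips stand 178 mm ahead of it and the grasp point (between the pads) lies 159 mm ahead of it (tip_extent is the distance from the TCP to the fingertips, in m); z points along the fingers, y is the line along which they close (so a half turn about z gives the same grasp; the last joint's range is limited). The gripper opens to 92 mm and grips with 3 to 60 N. Pads are 19 mm wide; open, the fingers measure 130 mm over their backs; the gripper's body (75 mm by 190 mm) begins 47 mm behind the grasp point.
Start: joints at [1.042, 0.342, 1.524, -0, 1.275, -0.146], TCP at [0.196, 0.487, 0.405] pointing down, gripper open.
Joint ranges: [-2.53, 2.53], [-0.77, 2.02], [0.04, 2.7], [-1, 4.14], [0.28, 2.66], [-3.11, 3.11]. Speed limits (rad/s): [2.57, 2.57, 3.14, 3.14, 3.14, 3.14].

### API

Orientations are given as [roll, pitch, yaw] about the fixed x, y, z axes, in that order (R = Rz(yaw) Ry(pitch) Rx(roll)).
In Python, from cell import * gives the robot as it stands.
- The arm moves only by the tool arm_command, never from a script. Its arguments are lists of equal length, an entry for each row: "xyz": the shift along the world's x, y, z in mm, a list of three; "spin": the turn about the world's z in degrees. In form: {"xyz": [[tx, ty, tz], ...], "spin": [spin, ...]}. A call has 1 to 20 rows; each row shifts and turns the commanded pose from where the row before left it; what a row does not reach is not made up. A row lasts 1/10 s, in which the tool goes at most 50 mm and 8.59 degrees, less where a joint would pass 70% of its speed; a pose out of reach is approached as far as the arm can. A call with a gripper value outside its range is refused whole. "jaw" is the opening, from -1 (shut) to 1 (fully open), set as the call begins (left out, the last holds). The fingers move at their own pace and stop on an object; "squeeze" is the grip in N (left out, the last holds). Time passes only in rows, so rows that do not move let the fingers close. It gives the time, the measured TCP pose, the force, the opening and the grip force at its end, in the units of the state.
- observe(): the state, without advancing time (a new reading comes with each control period).
- read_camera(name): name is "scene" or "side" or "wrist"; returns a dict with "img" (384x512x3 uint8, red, green, blue), "depth" (384x512 float32, m along the optical axis (not along the pixel's ray), 0 where there is no reading), "fx", "fy", "cx", "cy" (pixels), "world_from_camera" (4x4, takes a point from camera to world coordinates). Camera axes: x right, y up, looking along -z (the intrinsics and any distortion apply to the point x, -y, -z); pixel columns grow to the right and rows downward; lengths in m; the calibration is good to about 2 mm. A picture is of the moment at which its call begins.
- hand_in(): hands the job in; it is judged then, once.
The state is a dict: "time": time; "qpos": joint angles; "qvel": joint speeds; "joint_efforts": joint torques, N m; "tool_pos": TCP position; "tool_rot": TCP orientation; "contact_force": force on the tool from outside, world axes, zero at the start; "torque": the same for the moment, N m; "opening": finger opening in m; "grip_force": force on a finger pad.
Only numpy, scipy, OpenCV 4.12 (cv2) and the standard library are available. Lean on these libraries where they do the work, as an engineer would, in place of code of your own. Each camera call takes 0.05 s, during which the arm holds its last target. There are 200 camera calls.

### The job

Please get me the small wooden plane from the back of the caddy: first clear the glue bottle and the oil tin, which stand in front of it, upright onto the bare plywood side board, then lay the plane sole down on the middle of the cork mat, lengthwise along the mat. Afterwards put the bottle and the tin back upright in the caddy, each on the very spot where it stood at the start. Keep the bottle and tin from tipping over, and leave the mallet and the bowl where they are.

Things in the scene. Friction and masses are not known exactly. Their poses are not given: they have to be found in the camera images.
- caddy: Fixed open-topped wooden caddy, 185 (x) by 180 mm (y), origin under the centre of its floor, on the bench. Floor 8 mm thick; 10 mm walls at both sides and at the back (+x), tops 63 mm above the bench; front (-x, roughly facing the robot) open. Bottle and tin stand side by side at about x -46, y +37 and -37 mm (either way round), the plane crosswise behind at x +13 mm.
- board: Fixed flat plywood side board, 120 mm (x) by 190 mm (y), 8 mm thick, nothing on it. Origin at the centre of its underside on the bench.
- mat: Fixed cork mat, 150 mm (its x) by 80 mm (its y), 4 mm thick. Origin at the centre of its underside on the bench.
- bottle: White plastic glue bottle, round, 54 mm across up to 108 mm high, then a shoulder and a black cap 18 to 24 mm across up to 132 mm. Origin at the centre of its underside, z up its axis. About 0.2 kg.
- tin: Bare metal oil tin with a grey band, rectangular, 46 mm (its x) by 60 mm (its y), 114 mm high, with a dark round screw cap 24 mm across on top up to 132 mm. Its narrow 46 mm way points roughly along the caddy's x. Origin at the centre of its underside, z up. About 0.3 kg.
- plane: Small wooden hand plane, a pale wood block 110 mm long (its x), 45 mm wide (its y), 36 mm high, with a slanting steel iron and a dark wedge standing up out of its middle (34 mm wide, to 61 mm above the sole). Grip it across its width; at first 5 to 18 mm is free between it and bottle and tin, 45 mm behind it. Origin at the centre of its sole (underside), z up. About 0.28 kg.
- mallet: Bystander: wooden mallet lying on the bench, head 75 x 120 x 60 mm, handle 170 mm long. Origin under the centre of the head.
- bowl: Bystander: turned wooden bowl, 116 mm across, 45 mm high. Origin at the centre of its underside.

How it is judged:
On the way, in this order (a step that is already met when the one before it is completed fails the run):
1. the bottle and the tin both stand released on the side board, before the plane is on the mat (x of bottle in the frame of board between -0.055 and 0.055 m and y of bottle in the frame of board between -0.09 and 0.09 m and z of bottle in the frame of board between 0.004 and 0.012 m and angle between each of bottle, tin's own z axis and vertical below 0.1 rad and contact force between the fingers and bottle below 0.3 N and linear speed of each of bottle, tin below 0.03 m/s and x of tin in the frame of board between -0.055 and 0.055 m and y of tin in the frame of board between -0.09 and 0.09 m and z of tin in the frame of board between 0.004 and 0.012 m and contact force between the fingers and tin below 0.3 N and horizontal distance between plane and mat above 0.08 m), for 0.2 s.
2. the plane lies released, sole down, on the middle of the cork mat, while the bottle and tin are still out of the caddy (horizontal distance between plane and mat below 0.015 m and angle between the x axis of plane and the x axis of mat, either way round below 0.2 rad and angle between each of plane, bottle, tin's own z axis and vertical below 0.1 rad and z of plane in the frame of mat between 0.001 and 0.008 m and contact force between the fingers and plane below 0.3 N and linear speed of each of plane, bottle, tin below 0.03 m/s and x of bottle in the frame of board between -0.055 and 0.055 m and y of bottle in the frame of board between -0.09 and 0.09 m and z of bottle in the frame of board between 0.004 and 0.012 m and contact force between the fingers and bottle below 0.3 N and x of tin in the frame of board between -0.055 and 0.055 m and y of tin in the frame of board between -0.09 and 0.09 m and z of tin in the frame of board between 0.004 and 0.012 m and contact force between the fingers and tin below 0.3 N), for 0.2 s.
At the end, for the whole second after the job is handed in: The plane lies sole down on the cork mat, its centre within 15 mm of the mat's centre and its length within 0.2 rad (11 degrees) of the mat's; the bottle and the tin stand upright in the caddy, each within 15 mm of where it stood at the start; all released and at rest (horizontal distance between plane and mat below 0.015 m and angle between the x axis of plane and the x axis of mat, either way round below 0.2 rad and angle between each of plane, bottle, tin's own z axis and vertical below 0.1 rad and z of plane in the frame of mat between 0.001 and 0.008 m and contact force between the fingers and plane below 0.3 N and linear speed of each of plane, bottle, tin below 0.03 m/s and distance of each of bottle, tin from where it was at the start of the episode below 0.015 m and contact force between the fingers and bottle below 0.3 N and contact force between the fingers and tin below 0.3 N); the robot touches nothing.
It fails at once if the bottle or the tin is tipped over (angle between any of bottle, tin's own z axis and vertical above 1.2 rad).
It fails at once if the mallet or the bowl is moved by more than 25 mm (distance of any of mallet, bowl from where it was at the start of the episode above 0.025 m).
It also fails if it takes over 131 s, if anything falls off the work surface, if the arm or the gripper's body presses on something with over 40 N, if the wrist force passes 120 N, or if a joint passes its speed limit or range.

## Working session

There is one attempt and no reset: what is moved stays moved. The work goes in short steps, Python scripts to look and compute and a tool call to move; the robot and the scene stay as the last step left them, time stands still between calls to the robot, and variables do not carry over. Pictures are saved under pics/ and viewed, at most 14 in all, crops included, and the job is handed in when it is done.

Besides the shell and the picture viewer there is one more tool, called after "Request:" in YAML: its name, and indented under it one key for each argument. arm_command: Moves the arm, as the interface text tells. Its arguments: {"type":"object","properties":{"xyz":{"type":"array","items":{"type":"array","items":{"type":"number"}}},"spin":{"type":"array","items":{"type":"number"}},"jaw":{"type":"number"},"squeeze":{"type":"number"}},"required":["xyz","spin"]}

```bash
ls; mkdir -p pics; cat > h.py <<'E'
from cell import *
import numpy as np, cv2
def snap(n,f):
    c=read_camera(n); cv2.imwrite('pics/'+f,c['img'][:,:,::-1]); np.savez('pics/'+f[:-4]+'.npz',**c); return c
def load(f): return dict(np.load('pics/'+f+'.npz'))
def pts(c):
    d=c['depth']; v,u=np.mgrid[:d.shape[0],:d.shape[1]]
    P=np.stack([(u-c['cx'])/c['fx']*d,-(v-c['cy'])/c['fy']*d,-d],-1)
    T=c['world_from_camera']; return P@T[:3,:3].T+T[:3,3]
def ray(c,u,v,z):
    T=c['world_from_camera']; r=T[:3,:3]@np.array([(u-c['cx'])/c['fx'],-(v-c['cy'])/c['fy'],-1]); o=T[:3,3]
    return o+r*(z-o[2])/r[2]
E
python3 - <<'E'
from h import *
s=observe(); print(s)
a=snap('scene','s0.png')['img'];b=snap('side','d0.png')['img']
for n in('s0','d0'):
    c=load(n); print({k:c[k] for k in c if k not in('img','depth')})
E
```

```text
pics
{'time': 0.0, 'qpos': array([ 1.04197948e+00,  3.42734751e-01,  1.52502283e+00,  5.49799676e-05,
        1.27538952e+00, -1.46009753e-01]), 'qvel': array([ 1.99317235e-03, -5.97955144e-04, -2.31929077e-03,  1.60359793e-03,
       -2.49232745e-04, -1.13115659e-05]), 'joint_efforts': array([ 1.44609068e-03, -4.31259263e+01, -2.44228631e+01,  7.17548607e-02,
        5.58933802e-02, -1.31772795e-04]), 'tool_pos': array([0.19601067, 0.48689388, 0.40403648]), 'tool_rot': array([-3.14006239e+00, -2.78173261e-04,  2.75876930e+00]), 'contact_force': array([-0.24108539,  1.23818369, -0.15870924]), 'torque': array([ 0.01301067, -0.03073418, -0.01614905]), 'grip_force': 0.0, 'opening': 0.09216987797660563}
{'fx': array(418.55075994), 'fy': array(418.55075994), 'cx': array(254.41296871), 'cy': array(198.28684372), 'world_from_camera': array([[-0.77327849, -0.51325258,  0.37230655,  0.91974563],
       [ 0.63404995, -0.62167629,  0.45989047,  0.41482201],
       [-0.00458582,  0.59168436,  0.80615667,  0.81434986],
       [ 0.        ,  0.        ,  0.        ,  1.        ]])}
{'fx': array(487.68075138), 'fy': array(487.68075138), 'cx': array(254.70354669), 'cy': array(190.45103019), 'world_from_camera': array([[ 0.98027491,  0.12868293, -0.15000599,  0.35966325],
       [-0.19750842,  0.665401  , -0.71988327, -0.99902627],
       [ 0.00717745,  0.73531096,  0.67769187,  0.97266718],
       [ 0.        ,  0.        ,  0.        ,  1.        ]])}
```

View pics/s0.png

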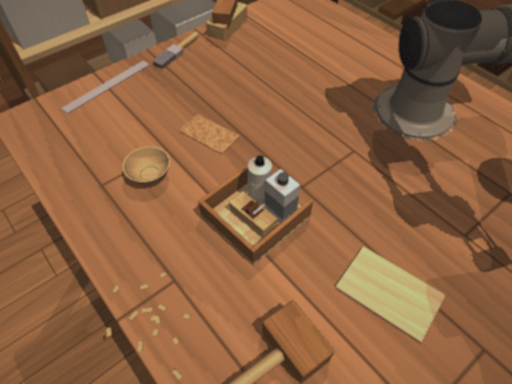

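View pics/d0.png

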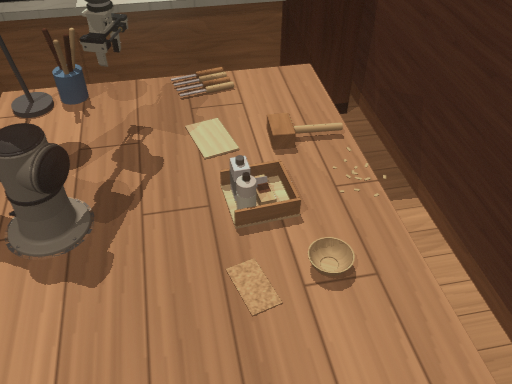

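The scene view shows the bottle cap at (260,160), tin cap at (283,179), caddy at about (255,212), board at (390,290), mat at (210,133) and bowl at (146,165). The side view shows the bottle at (246,190), tin at (239,170), mat at (253,286) and board at (211,138).

```bash
cat > m.py <<'E'
from h import *
def rect(c,box,mask,z,name):
    u0,v0,u1,v1=box; m=np.zeros(mask.shape,np.uint8); m[v0:v1,u0:u1]=mask[v0:v1,u0:u1]*255
    m=cv2.morphologyEx(m,cv2.MORPH_CLOSE,np.ones((5,5)))
    k=max(cv2.findContours(m,0,1)[0],key=cv2.contourArea)
    W=np.array([ray(c,*p[0],z)[:2] for p in k],np.float32)*1000
    r=cv2.minAreaRect(W); print(name,np.round(r[0],1),np.round(r[1],1),round(r[2],1))
E
python3 - <<'E'
from m import *
for n,bb,mb in(('s0',(325,240,455,345),(170,105,250,160)),('d0',(178,110,245,165),(220,255,290,318))):
    c=load(n); hsv=cv2.cvtColor(c['img'],cv2.COLOR_RGB2HSV); P=pts(c)
    for nm,b in(('board',bb),('mat',mb)):
        cu,cv=(b[0]+b[2])//2,(b[1]+b[3])//2
        print(n,nm,hsv[cv,cu],hsv[b[1]+3,b[0]+3],'depthpt',np.round(P[cv,cu]*1000))
        H=hsv[...,0]
        rect(c,b,(H>=(19 if nm=='board' else 13))&(hsv[...,2]>100),.008 if nm=='board' else .004,n+nm)
    # depth overview of caddy
    z=P[...,2]; R=np.linalg.norm(P[...,:2]-ray(c,*( (257,212) if n=='s0' else (258,195)),0.03)[:2],axis=-1)
    for lo,hi in((.1,.14),(.125,.14),(.055,.068)):
        q=P[(R<.2)&(z>lo)&(z<hi)]; print(lo,len(q),np.round(q.mean(0)*1000) if len(q) else '', np.round(q.min(0)*1000),np.round(q.max(0)*1000))
E
```

```text
s0 board [ 21 102 192] [ 12 145 156] depthpt [483. 316.   6.]
s0board [481.4 312.7] [120.7 189.4] 13.5
s0 mat [ 15 138 194] [ 12 144 172] depthpt [ 496. -299.    2.]
s0mat [ 499.1 -306.4] [206.8 228.7] 50.4
0.1 1102 [534.   1. 120.] [501. -72. 100.] [558.  55. 140.]
0.125 208 [531.  -3. 135.] [515. -56. 125.] [543.  36. 140.]
0.055 1293 [600.   7.  61.] [ 477. -102.   55.] [674.  89.  68.]
d0 board [ 23  81 196] [ 13 131 152] depthpt [483. 307.  10.]
d0board [482.8 313.7] [118.2 189. ] 13.5
d0 mat [ 15 121 183] [ 13 134 154] depthpt [ 507. -306.    7.]
d0mat [ 507.9 -299.1] [183.1 176.7] 79.0
0.1 598 [528. -24. 120.] [504. -78. 100.] [559.  52. 140.]
0.125 121 [529. -14. 133.] [505. -62. 125.] [546.  44. 140.]
0.055 811 [593. -26.  61.] [ 478. -109.   55.] [675.  87.  68.]
```

Request:
arm_command:
  xyz:
    - [23,-40,0]
    - [23,-40,0]
    - [23,-40,0]
    - [23,-40,0]
    - [23,-40,0]
    - [23,-40,0]
    - [23,-40,0]
    - [23,-40,0]
    - [23,-40,0]
    - [23,-40,0]
    - [23,-40,0]
    - [23,-40,0]
    - [0,0,0]
    - [0,0,0]
  spin: [0,0,0,0,0,0,0,0,0,0,0,0,0,0]

```text
time: 1.5
tool_pos: [0.4721, 0.0063, 0.4041]
tool_rot: [3.142, -0.002, 2.756]
contact_force: [-0.5, 0.4, 1.1]
opening: 0.092
grip_force: 0.0
```

```bash
python3 - <<'E'
from h import *
c=snap('wrist','w1.png'); print(c['fx'],c['world_from_camera'],observe()['tool_pos'],observe()['tool_rot'])
E
```

```text
309.0974044291532 [[ 0.37639544 -0.89109352 -0.25353265  0.40426316]
 [ 0.92645848  0.36234524  0.1018853   0.03395252]
 [ 0.00107702 -0.27323664  0.96194625  0.38340182]
 [ 0.          0.          0.          1.        ]] [0.47172577 0.00720778 0.40427377] [ 3.14147660e+00 -1.61923498e-03  2.75805938e+00]
```

View pics/w1.png

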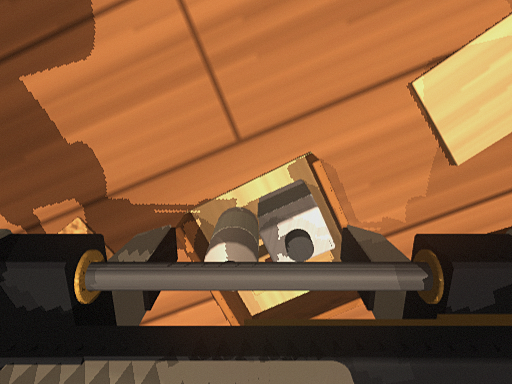

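The wrist picture shows the bottle at (235,240), tin cap at (298,243), caddy front edge at (250,185) and a board corner at (455,165). The gripper hides the plane. I'll turn the tool to about yaw 90 and step back.

Request:
arm_command:
  xyz:
    - [6,-17,0]
    - [6,-17,0]
    - [6,-17,0]
    - [6,-17,0]
    - [6,-17,0]
    - [6,-17,0]
    - [6,-17,0]
    - [6,-17,0]
    - [6,-17,0]
    - [0,0,0]
    - [0,0,0]
  spin: [-7.5,-7.5,-7.5,-7.5,-7.5,-7.5,-7.5,-7.5,-7.5,0,0]

```text
time: 2.65
tool_pos: [0.5259, -0.1445, 0.4046]
tool_rot: [-3.141, -0.001, 1.585]
contact_force: [-0.1, 0.4, -0.3]
opening: 0.092
grip_force: 0.0
```

```bash
python3 - <<'E'
from h import *
c=snap('wrist','w2.png'); print(c['world_from_camera'],observe()['tool_pos'],observe()['tool_rot'],observe()['qpos'])
P=pts(c); z=P[...,2]
for lo,hi in((.128,.15),(.108,.128),(.057,.066)):
    q=P[(z>lo)&(z<hi)&(P[...,0]>.45)]; print(len(q),np.round(q.min(0)*1000),np.round(q.max(0)*1000))
E
```

```text
[[ 9.99913761e-01 -1.24887205e-02 -4.06232570e-03  5.25490876e-01]
 [ 1.31232308e-02  9.61991303e-01  2.72764577e-01 -7.07737484e-02]
 [ 5.01441423e-04 -2.72794365e-01  9.62072234e-01  3.83853761e-01]
 [ 0.00000000e+00  0.00000000e+00  0.00000000e+00  1.00000000e+00]] [ 0.52579301 -0.14441895  0.4047044 ] [-3.14106513e+00 -7.12381764e-04  1.58469819e+00] [-4.08748367e-01  3.79405773e-01  1.46776373e+00  4.50311000e-04
  1.29519648e+00 -4.22773131e-01]
645 [523. -59. 128.] [544. -38. 141.]
4351 [507. -74. 108.] [560.   6. 128.]
3829 [ 492. -106.   57.] [676.  25.  66.]
```

View pics/w2.png

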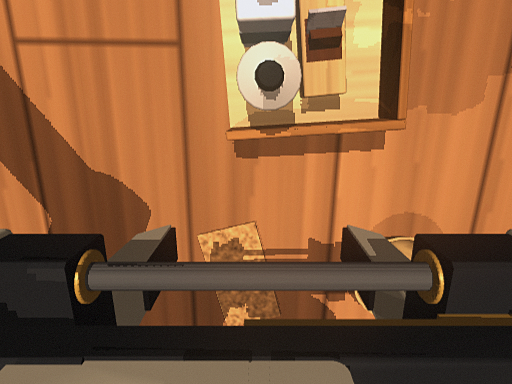

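The caddy is in the upper right, with bottle cap (269,75), plane at (322,60) and mat at (230,250). Next view from 80 mm further in +y.

Request:
arm_command:
  xyz:
    - [0,40,0]
    - [0,40,0]
    - [0,0,0]
    - [0,0,0]
  spin: [0,0,0,0]

```text
time: 3.1
tool_pos: [0.5257, -0.0642, 0.4051]
tool_rot: [3.141, 0.0, 1.585]
contact_force: [-0.5, -0.2, -0.7]
opening: 0.0916
grip_force: 0.0
```

```bash
python3 - <<'E'
from h import *
c=snap('wrist','w3.png'); print(observe()['tool_pos'],observe()['tool_rot'])
P=pts(c)*1000; hsv=cv2.cvtColor(c['img'],cv2.COLOR_RGB2HSV)
for p in((0,0),): pass
z=P[...,2]; x=P[...,0];y=P[...,1]
def cl(m,nm,area=20):
    n,l,s,_=cv2.connectedComponentsWithStats(m.astype(np.uint8))
    for i in range(1,n):
        if s[i,4]<area: continue
        q=P[l==i]; r=cv2.minAreaRect(q[:,:2].astype(np.float32))
        print(nm,s[i],np.round(np.median(q,0),1),'rect',np.round(r[0],1),np.round(r[1],1),round(r[2],1),'circ',[np.round(t,1) for t in cv2.minEnclosingCircle(q[:,:2].astype(np.float32))])
roi=(x>440)&(x<720)&(abs(y)<140)
cl(roi&(z>128)&(z<160),'caps'); cl(roi&(z>112)&(z<118),'bottle shoulder'); cl(roi&(z>118)&(z<126),'tintop')
cl(roi&(z>57)&(z<67),'walls'); cl(roi&(z>38)&(z<50),'plane',40); cl(roi&(z>66)&(z<80),'iron')
E
```

```text
[ 0.52583113 -0.06521574  0.40500835] [3.14125544e+00 4.23236970e-04 1.58355433e+00]
caps [247  71  32  34 832] [528.7  22.  139.3] rect [528.4  22.1] [23.3 23.5] 0.8 circ [array([528.6,  22. ]), np.float64(12.0)]
caps [254 164  26  26 517] [533.2 -45.9 138.9] rect [533.  -47.2] [20.9 19.5] 31.7 circ [array([533.4, -48.1]), np.float64(11.0)]
bottle shoulder [237 143  60  58 865] [532.6 -41.2 116.5] rect [533.5 -47.7] [52.7 52.1] 3.2 circ [array([533.3, -48. ]), np.float64(26.8)]
tintop [ 233   49   58   79 3483] [528.5  23.8 121.2] rect [528.4  22. ] [45.7 59.9] 2.8 circ [array([529. ,  22.1]), np.float64(36.1)]
tintop [ 240  148   53   51 1314] [533.2 -44.3 120.4] rect [533.2 -48.4] [44.8 45.3] 59.9 circ [array([533. , -47.7]), np.float64(23.8)]
walls [ 211   22  195  192 5767] [617.8  37.8  62.1] rect [577.6  -9.6] [184.9 180.4] 4.3 circ [array([577.8,  -9.9]), np.float64(127.8)]
walls [303  98  36  12 272] [587.1  11.4  64.4] rect [587.5  11.1] [34.2 10.1] 6.3 circ [array([587.5,  11.9]), np.float64(17.5)]
walls [306 116  29   9 111] [589.1  -6.2  57.9] rect [589.1  -5.4] [29.2  6.7] 8.4 circ [array([589.2,  -6.1]), np.float64(14.6)]
plane [ 214   37  177  163 1345] [654.3  13.5  44.1] rect [573.9 -10.1] [175.1 161. ] 4.3 circ [array([573.9,  -9.9]), np.float64(118.8)]
plane [ 293   64   47  108 3556] [587.7 -10.5  43.4] rect [589.4  -5.1] [ 45.5 109.9] 6.2 circ [array([589.3,  -4.9]), np.float64(58.6)]
plane [228 198  31   5  85] [508.1 -95.2  44.6] rect [509.3 -95.1] [34.6  1.1] 4.8 circ [array([509.3, -95.6]), np.float64(17.3)]
iron [304  99  35   7 109] [587.3  14.1  66.9] rect [587.1  13.6] [33.8  4.7] 4.0 circ [array([587.1,  13.8]), np.float64(17.0)]
iron [241 137  47  18  79] [530.5 -23.3  76.2] rect [530.7 -27.8] [46.2 13.4] 8.2 circ [array([531.7, -34.4]), np.float64(23.1)]
```

View pics/w3.png

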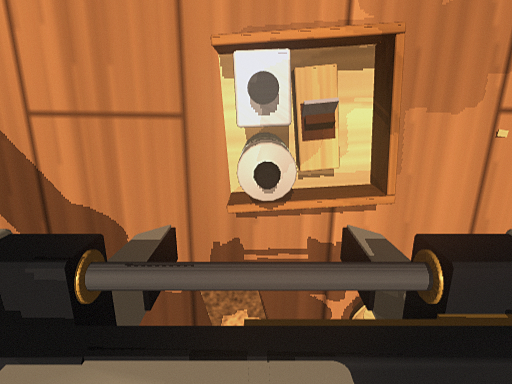

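Tin cap is at (263,88), bottle cap at (267,173), plane at (318,118) and the caddy edges are clear. Measured (mm): bottle (533,-48), tin (528.5,22) at yaw 2.8°, plane (589,-5) at about 6°, and cap tops at 139. I'm descending on the bottle.

Request:
arm_command:
  xyz:
    - [4,9,-20]
    - [3.5,8,-26]
    - [0,0,-30]
    - [0,0,-30]
    - [0,0,-25]
    - [0,0,-15]
    - [0,0,0]
    - [0,0,0]
  spin: [1,1,0,0,0,0,0,0]

```text
time: 3.95
tool_pos: [0.5338, -0.0496, 0.2591]
tool_rot: [3.141, 0.0, 1.615]
contact_force: [-0.5, 0.1, 0.3]
opening: 0.0922
grip_force: 0.0
```

Request:
arm_command:
  xyz:
    - [0,0,0]
    - [0,0,0]
    - [0,0,0]
    - [0,0,0]
    - [0,0,0]
    - [0,0,0]
  spin: [0,0,0,0,0,0]
  jaw: -1
  squeeze: 20

```text
time: 4.55
tool_pos: [0.5335, -0.049, 0.2589]
tool_rot: [3.141, 0.0, 1.616]
contact_force: [-1.5, -0.2, 0.4]
opening: 0.0536
grip_force: 20.0
```

```bash
python3 - <<'E'
from m import *
for n,b in(('s0',(172,108,246,158)),('d0',(220,255,290,318))):
    c=load(n); f=cv2.GaussianBlur(c['img'],(5,5),0); hsv=cv2.cvtColor(f,cv2.COLOR_RGB2HSV).astype(int); lab=cv2.cvtColor(f,cv2.COLOR_RGB2LAB).astype(float)
    u0,v0,u1,v1=b; sub=lab[v0:v1,u0:u1,1:].reshape(-1,2).astype(np.float32)
    _,l,ce=cv2.kmeans(sub,2,None,(3,30,.1),5,2); l=l.reshape(v1-v0,u1-u0)
    k=l[(v1-v0)//2-8:(v1-v0)//2+8,(u1-u0)//2-8:(u1-u0)//2+8].mean()>.5
    m=np.zeros(c['img'].shape[:2],bool); m[v0:v1,u0:u1]=(l==int(k)); m=cv2.morphologyEx(m.astype(np.uint8),cv2.MORPH_OPEN,np.ones((3,3)))
    rect(c,b,m.astype(bool),.004,n)
E
```

```text
s0 [ 500.6 -299.7] [ 79.  151.4] 14.4
d0 [ 503.7 -299.1] [ 81.7 151.2] 14.9
```

Request:
arm_command:
  xyz:
    - [0,0,15]
    - [0,0,30]
    - [0,0,35]
    - [0,0,35]
    - [0,0,30]
    - [-5,34,0]
    - [-5,34,0]
    - [-5,34,0]
    - [-5,34,0]
    - [-5,34,0]
    - [-5,34,0]
    - [-5,34,0]
    - [-5,34,0]
    - [-5,34,0]
    - [-5,34,0]
    - [-5,34,0]
    - [-5,32,0]
    - [0,0,0]
    - [0,0,0]
  spin: [0,0,0,0,0,0,0,0,0,0,0,0,0,0,0,0,0,0,0]

```text
time: 6.45
tool_pos: [0.4732, 0.3575, 0.4028]
tool_rot: [-3.14, 0.001, 1.617]
contact_force: [0.0, -0.2, -3.7]
opening: 0.0531
grip_force: 20.0
```

Request:
arm_command:
  xyz:
    - [0,0,-20]
    - [0,0,-30]
    - [0,0,-30]
    - [0,0,-25]
    - [0,0,-15]
    - [0,0,-10]
    - [0,0,-7]
    - [0,0,0]
    - [0,0,0]
  spin: [0,0,0,0,0,0,0,0,0]

```text
time: 7.35
tool_pos: [0.4739, 0.3569, 0.2675]
tool_rot: [3.14, -0.001, 1.615]
contact_force: [-0.4, -0.6, -3.0]
opening: 0.0533
grip_force: 20.0
```

Request:
arm_command:
  xyz:
    - [0,0,-4]
    - [0,0,-3]
    - [0,0,0]
    - [0,0,0]
  spin: [0,0,0,0]

```text
time: 7.75
tool_pos: [0.4735, 0.3571, 0.2598]
tool_rot: [3.141, 0.0, 1.616]
contact_force: [0.5, 0.2, -4.3]
opening: 0.0531
grip_force: 20.0
```

Request:
arm_command:
  xyz:
    - [0,0,0]
    - [0,0,0]
    - [0,0,0]
    - [0,0,0]
    - [0,0,0]
  spin: [0,0,0,0,0]
  jaw: 1

```text
time: 8.25
tool_pos: [0.4736, 0.357, 0.2599]
tool_rot: [3.141, -0.0, 1.615]
contact_force: [-0.1, -0.6, -0.2]
opening: 0.0886
grip_force: 0.0
```

Request:
arm_command:
  xyz:
    - [0,0,20]
    - [0,0,35]
    - [0,0,35]
    - [0,0,35]
    - [0,0,20]
    - [5,-30,0]
    - [5,-30,0]
    - [5,-30,0]
    - [5,-30,0]
    - [5,-30,0]
    - [5,-30,0]
    - [5,-30,0]
    - [5,-30,0]
    - [5,-30,0]
    - [5,-30,0]
    - [5,-35,0]
    - [0,0,0]
    - [0,0,0]
  spin: [0,0,0,0,0,0,0,0,0,0,0,0,0,0,0,0,0,0]

```text
time: 10.05
tool_pos: [0.5286, 0.0215, 0.4047]
tool_rot: [3.142, -0.0, 1.614]
contact_force: [0.2, 0.2, -0.4]
opening: 0.092
grip_force: 0.0
```

Request:
arm_command:
  xyz:
    - [0,0,-20]
    - [0,0,-35]
    - [0,0,-35]
    - [0,0,-35]
    - [0,0,-20]
    - [0,0,0]
    - [0,0,0]
  spin: [0,0,0,0,0,0,0]

```text
time: 10.75
tool_pos: [0.5288, 0.0229, 0.2603]
tool_rot: [3.141, -0.0, 1.617]
contact_force: [-0.3, 0.4, 1.0]
opening: 0.0919
grip_force: 0.0
```

Request:
arm_command:
  xyz:
    - [0,0,0]
    - [0,0,0]
    - [0,0,0]
    - [0,0,0]
    - [0,0,0]
    - [0,0,0]
    - [0,0,0]
  spin: [0,0,0,0,0,0,0]
  jaw: -1
  squeeze: 25

```text
time: 11.45
tool_pos: [0.5285, 0.0219, 0.2598]
tool_rot: [-3.141, 0.0, 1.615]
contact_force: [0.2, -0.4, 0.8]
opening: 0.0459
grip_force: 25.0
```

```bash
python3 - <<'E'
from h import *
c=snap('side','d1.png'); a=c['img'][90:220,160:320]; b=snap('scene','s1.png')['img'][130:360,180:460]
cv2.imwrite('pics/c1.png',np.hstack([cv2.resize(a,(480,390)),cv2.resize(b,(320,390))])[:,:,::-1])
print(observe()['tool_pos'],observe()['tool_rot'])
E
```

```text
[0.52854288 0.02195443 0.25976954] [-3.14150715e+00  3.48536594e-05  1.61552563e+00]
```

View pics/c1.png

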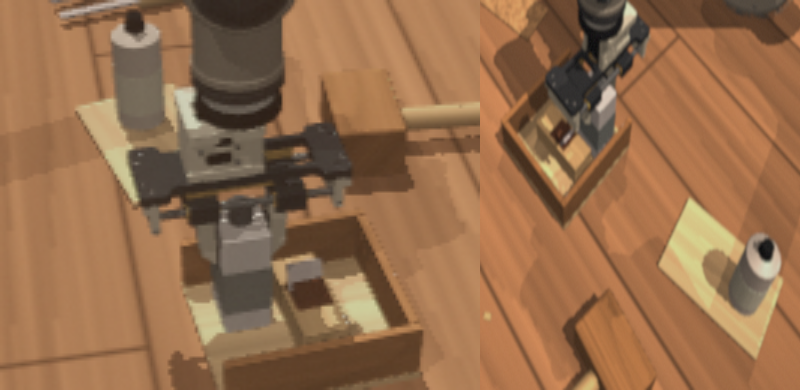

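Bottle is upright on the board (crop (137,75) and (757,275)) and the tin is held square at (245,270). Moving the tin to the near half of the board.

Request:
arm_command:
  xyz:
    - [0,0,15]
    - [0,0,25]
    - [0,0,30]
    - [0,0,30]
    - [-4,28,0]
    - [-4,28,0]
    - [-4,28,0]
    - [-4,28,0]
    - [-4,28,0]
    - [-4,28,0]
    - [-4,28,0]
    - [-4,28,0]
    - [-4,24,0]
    - [0,0,0]
    - [0,0,-25]
    - [0,0,-30]
    - [0,0,-25]
    - [0,0,-10]
    - [0,0,0]
    - [0,0,0]
  spin: [0,0,0,0,0,0,0,0,0,0,0,0,0,0,0,0,0,0,0,0]

```text
time: 13.55
tool_pos: [0.4931, 0.2699, 0.2705]
tool_rot: [3.14, -0.0, 1.615]
contact_force: [-0.0, 0.7, -3.6]
opening: 0.046
grip_force: 25.0
```

Request:
arm_command:
  xyz:
    - [0,0,-5]
    - [0,0,-4.5]
    - [0,0,0]
    - [0,0,0]
  spin: [0,0,0,0]

```text
time: 13.95
tool_pos: [0.4926, 0.27, 0.2604]
tool_rot: [3.141, -0.0, 1.616]
contact_force: [0.1, 0.7, -5.0]
opening: 0.0459
grip_force: 25.0
```

Request:
arm_command:
  xyz:
    - [0,0,0]
    - [0,0,0]
    - [0,0,0]
    - [0,0,0]
    - [0,0,0]
  spin: [0,0,0,0,0]
  jaw: 1

```text
time: 14.45
tool_pos: [0.4926, 0.27, 0.2604]
tool_rot: [3.141, -0.0, 1.616]
contact_force: [0.4, -0.1, -0.1]
opening: 0.0813
grip_force: 0.0
```

Request:
arm_command:
  xyz:
    - [0,0,20]
    - [0,0,35]
    - [0,0,35]
    - [0,0,35]
    - [0,0,15]
    - [7.5,-30,0]
    - [7.5,-30,0]
    - [7.5,-30,0]
    - [7.5,-30,0]
    - [7.5,-30,0]
    - [7.5,-30,0]
    - [7.5,-30,0]
    - [7.5,-30,0]
    - [7.5,-30,0]
    - [7.5,-30,0]
    - [5,-25,0]
    - [5,-25,0]
    - [0,0,0]
    - [0,0,0]
  spin: [0,0,0,0,0,0,0,0,0,0,0,0,0,0,0,0,0,0,0]
  jaw: 0.5

```text
time: 16.35
tool_pos: [0.5775, -0.0802, 0.4]
tool_rot: [-3.141, -0.001, 1.614]
contact_force: [0.4, 0.0, -0.1]
opening: 0.0691
grip_force: 0.0
```

```bash
python3 - <<'E'
from h import *
for f,n in(('w5.png','wrist'),('s2.png','scene')):
    c=snap(n,f); P=pts(c)*1000; x,y,z=P[...,0],P[...,1],P[...,2]
    def R(m,nm):
        k,l,s,_=cv2.connectedComponentsWithStats(m.astype(np.uint8))
        for i in range(1,k):
            if s[i,4]>40:
                r=cv2.minAreaRect(P[l==i][:,:2].astype(np.float32)); print(f,nm,s[i],np.round(np.median(P[l==i][:,2]),1),np.round(r[0],1),np.round(r[1],1),round(r[2],1))
    R((z>38)&(z<50)&(x>540)&(x<650)&(abs(y+5)<75),'plane')
    R((z>105)&(z<150)&(abs(x-485)<70)&(abs(y-313)<110),'board objs')
print(observe()['tool_pos'],observe()['opening'])
E
```

```text
w5.png plane [226  23  32   4  99] 43.9 [555.2  68.9] [30.3  0.9] 4.6
w5.png plane [ 248   47   48  111 3746] 43.4 [589.4  -5. ] [ 45.1 110.2] 6.2
s2.png plane [229 191  48  40 742] 42.7 [587.   -3.4] [ 47.3 110.2] 6.2
s2.png board objs [363 236  41  38 826] 120.7 [492.1 269.9] [47.  60.7] 2.6
s2.png board objs [412 268  31  29 704] 118.8 [473.6 357.7] [53.3 51.7] 33.1
[ 0.57741156 -0.07915917  0.4002338 ] 0.06858882925206532
```

Bottle and tin are on the board as planned, and the plane hasn't moved. Grasping the plane.

Request:
arm_command:
  xyz:
    - [4,25,0]
    - [4,25,0]
    - [4,24.2,0]
    - [0,0,-20]
    - [0,0,-40]
    - [0,0,-40]
    - [0,0,-40]
    - [0,0,-30]
    - [0,0,-20]
    - [0,0,-10]
    - [0,0,0]
    - [0,0,0]
  spin: [1.2,1.2,1.3,0,0,0,0,0,0,0,0,0]

```text
time: 17.65
tool_pos: [0.59, -0.0054, 0.2013]
tool_rot: [3.14, 0.0, 1.681]
contact_force: [1.0, -0.6, 0.5]
opening: 0.0685
grip_force: 0.0
```

Request:
arm_command:
  xyz:
    - [0,0,-5]
    - [0,0,-3]
    - [0,0,0]
    - [0,0,0]
  spin: [0,0,0,0]

```text
time: 18.05
tool_pos: [0.5896, -0.0059, 0.1924]
tool_rot: [3.141, 0.0, 1.68]
contact_force: [-0.3, -0.6, 0.2]
opening: 0.0691
grip_force: 0.0
```

Request:
arm_command:
  xyz:
    - [0,0,0]
    - [0,0,0]
    - [0,0,0]
    - [0,0,0]
    - [0,0,0]
  spin: [0,0,0,0,0]
  jaw: -1
  squeeze: 30

```text
time: 18.55
tool_pos: [0.5894, -0.0058, 0.1923]
tool_rot: [-3.141, -0.0, 1.68]
contact_force: [-1.4, -0.0, 0.9]
opening: 0.0449
grip_force: 30.0
```

Request:
arm_command:
  xyz:
    - [0,0,15]
    - [0,0,30]
    - [0,0,35]
    - [0,0,30]
    - [-8,-27,0]
    - [-8,-27,0]
    - [-8,-27,0]
    - [-8,-27,0]
    - [-8,-27,0]
    - [-8,-27,0]
    - [-8,-27,0]
    - [-8,-27,0]
    - [-8,-27,0]
    - [-8,-27,0]
    - [-7.4,-24.5,0]
    - [0,0,0]
    - [0,0,0]
  spin: [0,0,0,0,1,1,1,1,1,1,1,1,0.4,0,0,0,0]

```text
time: 20.25
tool_pos: [0.5018, -0.3005, 0.3015]
tool_rot: [-3.141, -0.001, 1.825]
contact_force: [0.1, 0.9, -3.8]
opening: 0.0447
grip_force: 30.0
```

```bash
python3 - <<'E'
from h import *
c=snap('wrist','w6.png'); a=c['img']; b=snap('scene','s3.png')['img'][60:260,100:360]
cv2.imwrite('pics/c2.png',np.hstack([cv2.resize(a,(400,300)),cv2.resize(b,(390,300))])[:,:,::-1])
E
```

```text
(no output)
```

View pics/c2.png

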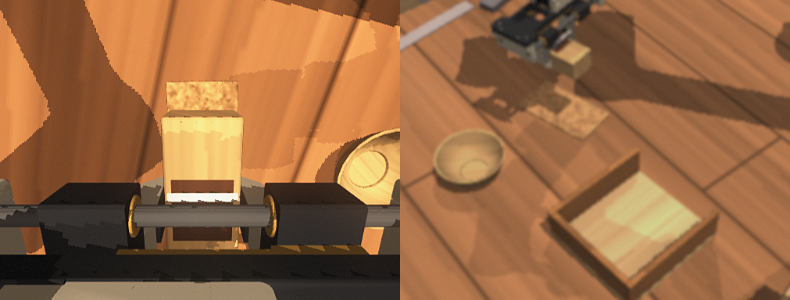

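The plane is held, lined up over the mat (wrist crop (202,95)), with the bowl well to the side. Lowering it.

Request:
arm_command:
  xyz:
    - [0,0,-15]
    - [0,0,-25]
    - [0,0,-25]
    - [0,0,-20]
    - [0,0,-10]
    - [0,0,-5]
    - [0,0,-4]
    - [0,0,0]
    - [0,0,0]
  spin: [0,0,0,0,0,0,0,0,0]

```text
time: 21.25
tool_pos: [0.5024, -0.3004, 0.1991]
tool_rot: [3.141, 0.001, 1.827]
contact_force: [-0.0, -0.0, -3.4]
opening: 0.0446
grip_force: 30.0
```

Request:
arm_command:
  xyz:
    - [0,0,-5]
    - [0,0,-3]
    - [0,0,-1.5]
    - [0,0,0]
    - [0,0,0]
  spin: [0,0,0,0,0]

```text
time: 21.75
tool_pos: [0.5022, -0.3003, 0.1887]
tool_rot: [3.142, -0.0, 1.827]
contact_force: [0.5, -0.1, -3.3]
opening: 0.0446
grip_force: 30.0
```

Request:
arm_command:
  xyz:
    - [0,0,0]
    - [0,0,0]
    - [0,0,0]
    - [0,0,0]
  spin: [0,0,0,0]
  jaw: 0.5

```text
time: 22.15
tool_pos: [0.5023, -0.3004, 0.189]
tool_rot: [3.141, 0.001, 1.827]
contact_force: [-0.1, -0.1, -1.0]
opening: 0.0678
grip_force: 0.0
```

Request:
arm_command:
  xyz:
    - [0,0,15]
    - [0,0,40]
    - [0,0,45]
    - [0,0,45]
    - [0,0,40]
    - [0,0,30]
    - [0,-40,0]
    - [0,-30,0]
    - [0,0,0]
    - [0,0,0]
  spin: [0,0,0,0,0,0,0,0,0,0]

```text
time: 23.15
tool_pos: [0.5019, -0.3705, 0.4033]
tool_rot: [-3.141, -0.001, 1.826]
contact_force: [-0.9, 0.3, 0.0]
opening: 0.0692
grip_force: 0.0
```

```bash
python3 - <<'E'
from h import *
c=snap('wrist','w7.png'); P=pts(c)*1000; x,y,z=P[...,0],P[...,1],P[...,2]
k,l,s,_=cv2.connectedComponentsWithStats(((z>30)&(z<45)&(abs(x-502)<80)&(abs(y+300)<90)).astype(np.uint8))
for i in range(1,k):
    if s[i,4]>40:
        r=cv2.minAreaRect(P[l==i][:,:2].astype(np.float32)); print(s[i],np.median(P[l==i][:,2]),r)
m=(z<12)&(z>-5)
q=snap('side','d3.png')
print(observe()['tool_pos'])
E
```

```text
[ 255   56   43  105 3447] 39.42337360664605 ((503.23114013671875, -299.2562255859375), (44.28343200683594, 108.18885040283203), 14.379653930664062)
[ 0.50223361 -0.36945941  0.40356991]
```

View pics/w7.png

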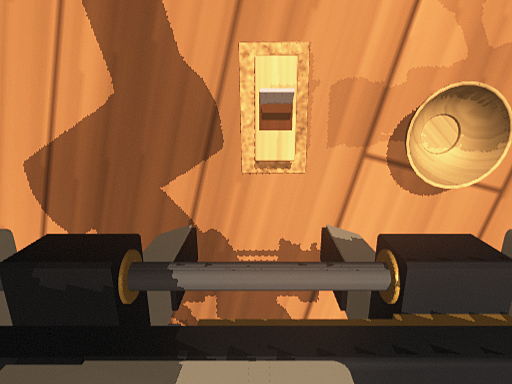

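The plane lies centred on the mat: plane at (276,110), mat spanning (238..310, 42..173), measured at (503,-299), 14.4°. Next the tin goes back.

Request:
arm_command:
  xyz:
    - [-1,40,0]
    - [-1,40,0]
    - [-1,40,0]
    - [-1,40,0]
    - [-1,40,0]
    - [-1,40,0]
    - [-1,40,0]
    - [-1,40,0]
    - [-1,40,0]
    - [-0.6,40,0]
    - [0,40,0]
    - [0,40,0]
    - [0,40,0]
    - [0,40,0]
    - [0,40,0]
    - [0,39.5,0]
    - [0,0,0]
    - [0,0,0]
  spin: [-1.1,-1,-1,-1,-1,-1,-1,-1,-1,-1,-1,-1,0,0,0,0,0,0]
  jaw: 1

```text
time: 25.05
tool_pos: [0.4915, 0.2703, 0.4036]
tool_rot: [-3.141, 0.001, 1.619]
contact_force: [0.0, 0.0, -0.6]
opening: 0.0919
grip_force: 0.0
```

```bash
python3 - <<'E'
from h import *
c=snap('scene','s4.png'); P=pts(c)*1000; x,y,z=P[...,0],P[...,1],P[...,2]
k,l,s,_=cv2.connectedComponentsWithStats(((z>105)&(z<150)&(abs(x-485)<70)&(abs(y-313)<110)).astype(np.uint8))
for i in range(1,k):
    if s[i,4]>40:
        r=cv2.minAreaRect(P[l==i][:,:2].astype(np.float32)); print(s[i],np.median(P[l==i][:,2]),r)
print(observe()['tool_pos'],observe()['tool_rot'])
E
```

```text
[363 238  41  36 790] 120.58433937084762 ((492.0217590332031, 269.998779296875), (48.30881881713867, 60.487770080566406), 3.031210422515869)
[411 268  32  30 711] 118.6829626261784 ((473.1530456542969, 358.2353820800781), (52.09648513793945, 53.250186920166016), 15.115692138671875)
[0.49184209 0.26934364 0.40369328] [-3.14122822e+00  5.81389827e-04  1.61707270e+00]
```

Request:
arm_command:
  xyz:
    - [0.8,0.4,-20]
    - [0,0,-35]
    - [0,0,-35]
    - [0,0,-30]
    - [0,0,-15]
    - [0,0,-8]
    - [0,0,0]
    - [0,0,0]
  spin: [0,0,0,0,0,0,0,0]

```text
time: 25.9
tool_pos: [0.4938, 0.2692, 0.2617]
tool_rot: [3.14, -0.0, 1.615]
contact_force: [0.9, 0.8, 1.2]
opening: 0.0918
grip_force: 0.0
```

Request:
arm_command:
  xyz:
    - [0,0,0]
    - [0,0,0]
    - [0,0,0]
    - [0,0,0]
    - [0,0,0]
    - [0,0,0]
    - [0,0,0]
  spin: [0,0,0,0,0,0,0]
  jaw: -1
  squeeze: 25

```text
time: 26.6
tool_pos: [0.4933, 0.2696, 0.2607]
tool_rot: [-3.141, 0.0, 1.616]
contact_force: [-0.9, 0.1, 0.4]
opening: 0.0459
grip_force: 25.0
```

Request:
arm_command:
  xyz:
    - [0,0,15]
    - [0,0,25]
    - [0,0,30]
    - [0,0,30]
    - [4,-28,0]
    - [4,-28,0]
    - [4,-28,0]
    - [4,-28,0]
    - [4,-28,0]
    - [4,-28,0]
    - [4,-28,0]
    - [4,-28,0]
    - [3.2,-23.6,0]
    - [0,0,0]
    - [0,0,-25]
    - [0,0,-30]
    - [0,0,-25]
    - [0,0,-12]
    - [0,0,0]
    - [0,0,0]
  spin: [0,0,0,0,0,0,0,0,0,0,0,0,0,0,0,0,0,0,0,0]

```text
time: 28.6
tool_pos: [0.5289, 0.0223, 0.2694]
tool_rot: [3.141, 0.0, 1.616]
contact_force: [0.2, -0.1, -3.6]
opening: 0.0459
grip_force: 25.0
```

Request:
arm_command:
  xyz:
    - [0,0,-4.5]
    - [0,0,-3.5]
    - [0,0,0]
    - [0,0,0]
  spin: [0,0,0,0]

```text
time: 29.0
tool_pos: [0.5286, 0.022, 0.261]
tool_rot: [3.141, 0.0, 1.616]
contact_force: [0.3, 0.3, -4.1]
opening: 0.0458
grip_force: 25.0
```

Request:
arm_command:
  xyz:
    - [0,0,0]
    - [0,0,0]
    - [0,0,0]
    - [0,0,0]
    - [0,0,0]
  spin: [0,0,0,0,0]
  jaw: 1

```text
time: 29.5
tool_pos: [0.5286, 0.022, 0.2609]
tool_rot: [3.141, 0.0, 1.616]
contact_force: [-0.2, 0.1, -0.5]
opening: 0.0814
grip_force: 0.0
```

Request:
arm_command:
  xyz:
    - [0,0,20]
    - [0,0,35]
    - [0,0,35]
    - [0,0,35]
    - [0,0,15]
    - [-5,30,0]
    - [-5,30,0]
    - [-5,30,0]
    - [-5,30,0]
    - [-5,30,0]
    - [-5,30,0]
    - [-5,30,0]
    - [-5,30,0]
    - [-5,30,0]
    - [-5,32.5,0]
    - [-5.2,32.5,0]
    - [0,0,0]
    - [0,0,0]
  spin: [0,0,0,0,0,0,0,0,0,0,0,0,0,0,0,0,0,0]

```text
time: 31.3
tool_pos: [0.4731, 0.3574, 0.4004]
tool_rot: [-3.141, 0.001, 1.617]
contact_force: [0.2, -0.1, -0.8]
opening: 0.0919
grip_force: 0.0
```

Request:
arm_command:
  xyz:
    - [0,0,-20]
    - [0,0,-35]
    - [0,0,-35]
    - [0,0,-30]
    - [0,0,-15]
    - [0,0,-6]
    - [0,0,0]
    - [0,0,0]
  spin: [0,0,0,0,0,0,0,0]

```text
time: 32.1
tool_pos: [0.4739, 0.3567, 0.2609]
tool_rot: [3.14, -0.001, 1.615]
contact_force: [0.6, 0.4, 0.1]
opening: 0.0914
grip_force: 0.0
```

Request:
arm_command:
  xyz:
    - [0,0,0]
    - [0,0,0]
    - [0,0,0]
    - [0,0,0]
    - [0,0,0]
    - [0,0,0]
    - [0,0,0]
  spin: [0,0,0,0,0,0,0]
  jaw: -1
  squeeze: 20

```text
time: 32.8
tool_pos: [0.4734, 0.357, 0.2598]
tool_rot: [3.141, -0.0, 1.616]
contact_force: [0.1, 0.0, -0.2]
opening: 0.0533
grip_force: 20.0
```

Request:
arm_command:
  xyz:
    - [0,0,15]
    - [0,0,30]
    - [0,0,35]
    - [0,0,35]
    - [0,0,35]
    - [5,-34,0]
    - [5,-34,0]
    - [5,-34,0]
    - [5,-34,0]
    - [5,-34,0]
    - [5,-34,0]
    - [5,-34,0]
    - [5,-34,0]
    - [5,-34,0]
    - [5,-34,0]
    - [5,-34,0]
    - [5,-32,0]
    - [0,0,0]
    - [0,0,0]
  spin: [0,0,0,0,0,0,0,0,0,0,0,0,0,0,0,0,0,0,0]

```text
time: 34.7
tool_pos: [0.5332, -0.0495, 0.409]
tool_rot: [-3.14, -0.001, 1.614]
contact_force: [-0.0, 0.7, -2.9]
opening: 0.0533
grip_force: 20.0
```

Request:
arm_command:
  xyz:
    - [0,0,-20]
    - [0,0,-30]
    - [0,0,-30]
    - [0,0,-30]
    - [0,0,-20]
    - [0,0,-10]
    - [0,0,0]
    - [0,0,0]
  spin: [0,0,0,0,0,0,0,0]

```text
time: 35.5
tool_pos: [0.5337, -0.0486, 0.2706]
tool_rot: [3.14, 0.0, 1.616]
contact_force: [0.8, 0.4, -2.7]
opening: 0.053
grip_force: 20.0
```

Request:
arm_command:
  xyz:
    - [0,0,-5]
    - [0,0,-4]
    - [0,0,-1]
    - [0,0,0]
    - [0,0,0]
  spin: [0,0,0,0,0]

```text
time: 36.0
tool_pos: [0.5334, -0.049, 0.2599]
tool_rot: [3.141, 0.0, 1.616]
contact_force: [-0.4, -0.0, -2.3]
opening: 0.0528
grip_force: 20.0
```

Request:
arm_command:
  xyz:
    - [0,0,0]
    - [0,0,0]
    - [0,0,0]
    - [0,0,0]
    - [0,0,0]
  spin: [0,0,0,0,0]
  jaw: 1

```text
time: 36.5
tool_pos: [0.5334, -0.049, 0.2598]
tool_rot: [3.141, 0.0, 1.616]
contact_force: [0.7, 0.2, -0.3]
opening: 0.0886
grip_force: 0.0
```

Request:
arm_command:
  xyz:
    - [0,0,20]
    - [0,0,35]
    - [0,0,35]
    - [0,0,35]
    - [0,0,20]
    - [-2,-20,0]
    - [-2,0,0]
    - [0,0,0]
    - [0,0,0]
  spin: [0,0,0,0,0,0,0,0,0]

```text
time: 37.4
tool_pos: [0.5293, -0.0686, 0.4042]
tool_rot: [-3.141, -0.001, 1.616]
contact_force: [0.3, -0.5, -0.4]
opening: 0.0916
grip_force: 0.0
```

```bash
python3 - <<'E'
from h import *
c=snap('wrist','w8.png'); snap('scene','s5.png'); P=pts(c)*1000; x,y,z=P[...,0],P[...,1],P[...,2]
for lo,hi in((112,127),(128,150)):
  k,l,s,_=cv2.connectedComponentsWithStats(((z>lo)&(z<hi)&(abs(x-530)<70)&(abs(y)<110)).astype(np.uint8))
  for i in range(1,k):
    if s[i,4]>100:
        r=cv2.minAreaRect(P[l==i][:,:2].astype(np.float32)); print(s[i],np.median(P[l==i][:,2]),r)
print(observe()['tool_pos'])
E
```

```text
[ 234   43   59   79 3587] 121.1585323646186 ((529.4349365234375, 22.59597396850586), (46.04651641845703, 59.88315963745117), 2.5172998905181885)
[ 235  139   60   59 2257] 118.7444851657678 ((534.2117309570312, -48.450775146484375), (52.450382232666016, 52.23822784423828), 4.297755241394043)
[248  65  32  34 861] 139.30383060973398 ((529.5421142578125, 22.29050064086914), (23.204160690307617, 23.356178283691406), 2.605156183242798)
[252 159  26  27 522] 138.87276529344138 ((533.9829711914062, -47.562255859375), (20.80803871154785, 19.429935455322266), 29.370046615600586)
[ 0.52938526 -0.0685307   0.4042817 ]
```

View pics/s5.png

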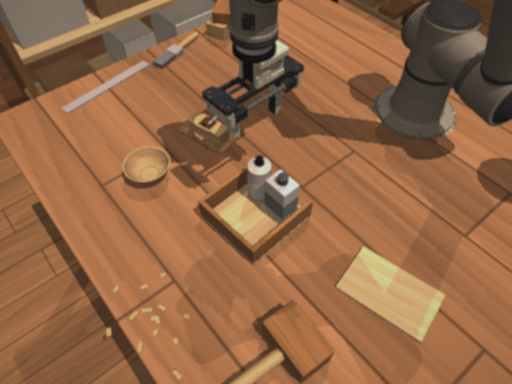

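The picture shows the bottle (260,170) and tin (283,190) upright in the caddy, about 1 mm from their start. The plane is on the mat at (210,125), bowl and mallet are unmoved, and the robot is clear.

```bash
python3 -c "
from cell import *
print(hand_in())"
```

```text
the job is handed in; nothing more can be done
None
```

The plane lies centred and lengthwise on the cork mat, the bottle and tin stand back in the caddy about 1 mm from where they started, the bowl and mallet look unmoved, and the job is handed in (no verdict was returned).

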